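Feed the panel knobs into the tray's slot

TASK

On the grey feed tray, push the three loose panel knobs with your fingertips through the narrow gate and fully into the slot behind it, one at a time: first red, then yellow, then blue. Only slide them along the tray, do not pick them up, and leave everything else on the bench where it is.

Things in the scene. Friction and masses are not known exactly. Their poses are not given: they have to be found in the camera images.
- tray: grey feed tray with bright metal walls, fixed to the bench. Origin at bench height under the middle of the slot's mouth (the gate); +x points into the slot, z up. Deck top at z = 6 mm, walls 12 mm above the deck (to z = 18 mm), 5 mm thick. The knobs start on the apron before the gate, inside x = -190 to 0, y = -105 to 105 mm.
- tray_gate (a point): middle of the gate, on the deck (z = 6 mm in the tray), axes as the tray's. The gate is 40 mm clear (y = -20 to 20 mm). From x = -85 mm to 0 two straight slanting walls narrow the apron from y = +-105 mm to the gate.
- slot_end (a point): middle of the slot's closed end, on the deck, 105 mm beyond the gate. The slot is straight, 40 mm clear, level with the deck, with room for the three knobs in a row, each pushing the ones before it on; fully inside means wholly past the gate.
- knob_red: loose red panel knob: plain round disc 30 mm across, 14 mm high, 25 to 50 g, lying flat, with a white pointer line on top; origin at the centre of its underside, z up. Its yaw is of no matter.
- knob_yellow: loose yellow panel knob: plain round disc 30 mm across, 14 mm high, 25 to 50 g, lying flat, with a white pointer line on top; origin at the centre of its underside, z up. Its yaw is of no matter.
- knob_blue: loose blue panel knob: plain round disc 30 mm across, 14 mm high, 25 to 50 g, lying flat, with a white pointer line on top; origin at the centre of its underside, z up. Its yaw is of no matter.
- tape_roll: bystander: amber tape roll, 66 mm across, 19 mm high, lying left of the slot; origin at the centre of its underside
- circuit_board: bystander: small green circuit board with parts, 32x48x12 mm, lying right of the slot; origin at the centre of its underside
- multimeter: bystander: yellow and black multimeter, 142x68x41 mm, lying at the right; origin at the centre of its underside
- cutters: bystander: red handled side cutters, 113x41x13 mm, lying flat at the left; origin at the centre of its underside
- syringe: bystander: paste syringe, 127x26x26 mm, lying to the right of the tray; origin at the centre of its underside

How it is judged:
By the outcome, as a careful person would: the job done as asked, in the order asked, and still so for the second after the job is handed in, with the robot touching nothing.
It also fails if it takes over 72 s, if anything falls off the work surface, if the arm or the gripper's body presses on something with over 40 N, if the wrist force passes 120 N, or if a joint passes its speed limit or range.

ROBOT

A 6-joint arm with a two-finger parallel gripper is mounted at the origin on a cart in front of the work surface, level with it; the furniture and walls round the work are solid. World frame = base frame: x ahead of the robot, y to its left, z up, the work surface at z = 0. Lengths are in m, angles in rad, forces in N, time in s.
With the tool pointing down it reaches from about 0.3 to 0.775 m from the base axis. Payload 14.6 kg.
Tool frame: the origin (TCP) lies between the finger pads; the fingertips stand 25 mm ahead of it and the grasp point (between the pads) lies 6 mm ahead of it; z points along the fingers, y is the line along which they close (so a half turn about z gives the same grasp; the last joint's range is limited). The gripper opens to 94 mm and grips with 3 to 60 N. Pads are 16 mm wide; open, the fingers measure 119 mm over their backs; the gripper's body (75 mm by 177 mm) begins 78 mm behind the grasp point.
Start: joints at [-1.226, 0.3, 1.521, -0, 1.321, -0.067], TCP at [0.22, -0.504, 0.23] pointing down, gripper open.
Joint ranges: [-3.03, 3.03], [-0.79, 2.21], [0.23, 2.52], [-1.04, 4.18], [0, 3.07], [-2.55, 2.55]. Speed limits (rad/s): [2.22, 2.22, 2.57, 3.14, 3.14, 3.14].

INTERFACE

Orientations are given as a rotation vector (axis times angle).
In Python, from workcell import ctrl gives the robot as it stands. The module is installed in compiled form; this text tells all that it offers. Calls block until the motion is done:
- ctrl.move_pose(position, orientation): joint-space move of the TCP to a pose.
- ctrl.movel(position, max_speed=0.15, attitude=None): straight line of the TCP; attitude=None keeps the orientation; max_speed is the mean speed in m/s.
- ctrl.set_joints(angles): joint-space move.
- ctrl.set_gripper(opening, squeeze=None): opening from 0.0 (shut) to 1.0 (fully open); squeeze is the grip in N (None keeps the last); returns when the fingers have stopped.
- ctrl.dwell(seconds).
- ctrl.solve_ik(position, orientation): joint angles nearest the present ones, or None.
- ctrl.observe(): the state.
- ctrl.read_camera(name): name is "side" or "top" or "wrist"; returns a dict with "color" (384x512x3 uint8, blue, green, red), "fov_y" (degrees; the focal length in pixels is half the picture's height over the tangent of half this angle, whatever the lens; pixels are square), "cx", "cy" (the principal point, pixels), "xyz" and "attitude" of the camera in the world; the wrist camera has in their place "mount" (4x4, takes a point from camera to tool coordinates, whose origin is the TCP and whose axes are the flange's). Camera axes: x right, y down, z forward; pixel columns grow to the right and rows downward; lengths in m; the calibration is good to about 2 mm. A picture is of the moment at which its call begins: read the wrist's pose just before it. There is no depth.
A pose or a line that the arm cannot do raises ctrl.PlanningError and nothing moves.
- ctrl.job_done(): hands the job in; it is judged then, once.
The state is a dict: "clock": time; "joint_pos": joint angles; "joint_vel": joint speeds; "joint_efforts": joint torques, N m; "position": TCP position; "ee_rot": TCP orientation; "wrist_force": force on the tool from outside, world axes, zero at the start; "ft_torque": the same for the moment, N m; "width": opening from 0.0 (shut) to 1.0 (fully open); "grip_force": force on a finger pad.
Only numpy, scipy, OpenCV 4.12 (cv2) and the standard library are available. Lean on these libraries where they do the work, as an engineer would, in place of code of your own. Each camera call takes 0.05 s, during which the arm holds its last target. There are 200 camera calls.

## Working session

There is one attempt and no reset: what is moved stays moved. The work goes in short steps, each a Python script; the robot and the scene stay as the last script left them, time stands still between calls to the robot, and variables do not carry over. Pictures are saved under pics/ and viewed, at most 10 in all, crops included, and the job is handed in when it is done.

```bash
mkdir -p pics; python3 - <<'E'
from workcell import ctrl
import cv2,numpy as np
o=ctrl.observe();print(o)
for n in ("top","side"):
    c=ctrl.read_camera(n);cv2.imwrite(f"pics/{n}0.png",c["color"]);print(n,{k:v for k,v in c.items() if k!="color"})
E
```

```text
{'clock': 0.0, 'joint_pos': array([-1.22558157e+00,  3.00446100e-01,  1.52158703e+00,  3.61535390e-05,
        1.32067036e+00, -6.65823077e-02]), 'joint_vel': array([-0.00093184, -0.00129547, -0.00029735, -0.00149881,  0.00017192,
        0.00073949]), 'joint_efforts': array([-2.74365530e-04, -5.31813276e+01, -3.52740777e+01,  7.08101084e-02,
        2.43779970e-02, -1.03268655e-04]), 'position': array([ 0.22007772, -0.50379953,  0.2298975 ]), 'ee_rot': array([-3.07415619e+00, -6.42048862e-01,  1.87760824e-04]), 'wrist_force': array([-0.15424537, -0.12492327,  0.76414342]), 'ft_torque': array([-0.05258235, -0.05338741, -0.00581112]), 'grip_force': 0.0, 'width': 1.001840303048965}
top {'fov_y': 43.56710535291077, 'cx': 251.85153158945937, 'cy': 191.20296023252013, 'xyz': array([0.42584643, 0.00622834, 1.47762112]), 'attitude': array([-2.17567095,  2.17245673, -0.12008361])}
side {'fov_y': 46.8084276155942, 'cx': 258.90465087616565, 'cy': 201.218679223838, 'xyz': array([-0.13187688,  1.02541953,  0.60105575]), 'attitude': array([-0.70156736,  2.31165805, -1.46688319])}
```

View pics/top0.png

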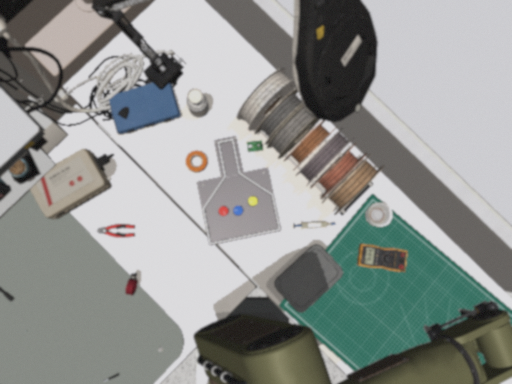

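View pics/side0.png

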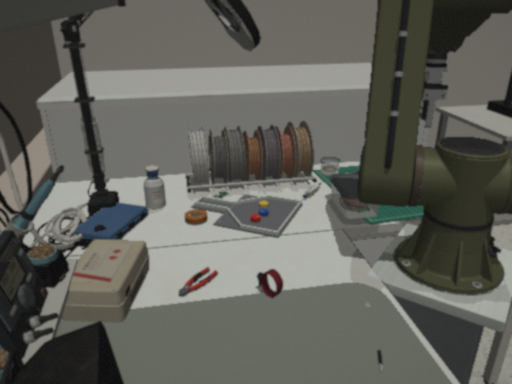

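The top view shows the tray with its slot end at about (228,138), gate at about (231,173) and front edge at about (245,242). Red is at (224,211), blue at (238,210) and yellow at (253,201). The spool rack runs from (265,95) to (350,190). The side view shows the same knobs near (260,211), with the spools standing upright behind the tray at x = 190–312.

```bash
cat > h.py <<'E'
from workcell import ctrl
import cv2,numpy as np
from scipy.spatial.transform import Rotation as R
def cam(n):
    o=ctrl.observe(); c=ctrl.read_camera(n)
    if "mount" in c:
        T=np.eye(4);T[:3,:3]=R.from_rotvec(o["ee_rot"]).as_matrix();T[:3,3]=o["position"]
        M=T@np.array(c["mount"]);c["Rm"],c["xyz"]=M[:3,:3],M[:3,3]
    else: c["Rm"]=R.from_rotvec(c["attitude"]).as_matrix()
    c["f"]=192/np.tan(np.radians(c["fov_y"]/2));return c
def ray(c,p):
    p=np.atleast_2d(p).astype(float)
    d=np.c_[(p[:,0]-c["cx"])/c["f"],(p[:,1]-c["cy"])/c["f"],np.ones(len(p))]@c["Rm"].T
    return d/np.linalg.norm(d,axis=1)[:,None]
def onz(c,p,z):
    d=ray(c,p);return c["xyz"]+d*((z-c["xyz"][2])/d[:,2])[:,None]
def proj(c,X):
    q=(np.atleast_2d(X)-c["xyz"])@c["Rm"];return q[:,:2]/q[:,2:]*c["f"]+[c["cx"],c["cy"]]
def tri(obs):  # [(cam,px)] -> point, residual m
    A=0;b=0;L=[]
    for c,p in obs:
        d=ray(c,p)[0];P=np.eye(3)-np.outer(d,d);A=A+P;b=b+P@c["xyz"];L.append((P,c["xyz"]))
    X=np.linalg.solve(A,b);return X,max(np.linalg.norm(P@(X-o)) for P,o in L)
E
python3 - <<'E'
from h import *
t=cam("top");s=cam("side")
np.set_printoptions(precision=3,suppress=True)
print(onz(t,[(228,138),(231,173),(245,242),(224,211),(238,210),(253,201)],.01))
# spool tops
for a,b in (((265,92),(200,128)),((355,190),(300,124)),((285,110),(218,130)),((325,160),(270,124))): print(tri([(t,a),(s,b)]))
def look(t_): return t_
rv=R.from_matrix(R.from_euler('z',0).as_matrix()@np.diag([1,-1,-1])).as_rotvec()
for q in [(.4,.06,.25),(.36,.06,.3)]:
  for a in (-90,0,90,180):
    r=(R.from_euler('z',a,degrees=True)*R.from_euler('x',180,degrees=True)).as_rotvec();print(q,a,ctrl.solve_ik(q,r))
c=cam("wrist");print(c["mount"],c["fov_y"])
E
```

```text
[[ 0.74   0.067  0.01 ]
 [ 0.631  0.057  0.01 ]
 [ 0.419  0.013  0.01 ]
 [ 0.513  0.077  0.01 ]
 [ 0.517  0.035  0.01 ]
 [ 0.544 -0.011  0.01 ]]
(array([ 0.824, -0.044,  0.201]), np.float64(0.0040231765526935635))
(array([ 0.566, -0.279,  0.198]), np.float64(0.008158862414434887))
(array([ 0.783, -0.096,  0.187]), np.float64(0.0021490293755105933))
(array([ 0.642, -0.2  ,  0.205]), np.float64(0.003577917017727746))
(0.4, 0.06, 0.25) -90 None
(0.4, 0.06, 0.25) 0 [ 0.058 -0.05   1.868 -0.     1.323  1.629]
(0.4, 0.06, 0.25) 90 [ 0.058 -0.05   1.868 -0.     1.323  0.058]
(0.4, 0.06, 0.25) 180 [ 0.058 -0.05   1.868  0.     1.323 -1.513]
(0.36, 0.06, 0.3) -90 None
(0.36, 0.06, 0.3) 0 [ 0.065 -0.181  1.869 -0.     1.454  1.635]
(0.36, 0.06, 0.3) 90 [ 0.065 -0.181  1.869 -0.     1.454  0.065]
(0.36, 0.06, 0.3) 180 [ 0.065 -0.181  1.869  0.     1.454 -1.506]
[[-0.    -0.964 -0.267  0.077]
 [ 1.    -0.     0.     0.   ]
 [-0.    -0.267  0.964 -0.155]
 [ 0.     0.     0.     1.   ]] 63.25423114901662
```

Spools are about 0.2 m tall and near the swing path, so I'll retract and rise first, then take two wrist views with the camera on the robot side.

```bash
cat >> h.py <<'E'
def rot(yaw): return (R.from_euler('z',np.pi+yaw)*R.from_euler('x',np.pi)).as_rotvec()
E
python3 - <<'E'
from h import *
np.set_printoptions(precision=4,suppress=True)
import pickle
o=ctrl.observe()
ctrl.move_pose((.15,-.36,.36),o["ee_rot"])
ctrl.move_pose((.42,.03,.30),rot(.165))
V=[]
for i,p in enumerate([(.46,.03,.22),(.56,.03,.22)]):
    ctrl.move_pose(p,rot(.165)); ctrl.dwell(.3); c=cam("wrist");V.append(c)
    cv2.imwrite(f"pics/w{i}.png",c["color"])
pickle.dump(V,open("V.pkl","wb"))
print(ctrl.observe()["clock"],ctrl.observe()["position"],ctrl.observe()["ee_rot"],rot(.165))
E
```

```text
4.4583 [0.5597 0.03   0.2205] [-0.259   3.1302 -0.0001] [ 0.2589 -3.1309 -0.    ]
```

View pics/w0.png

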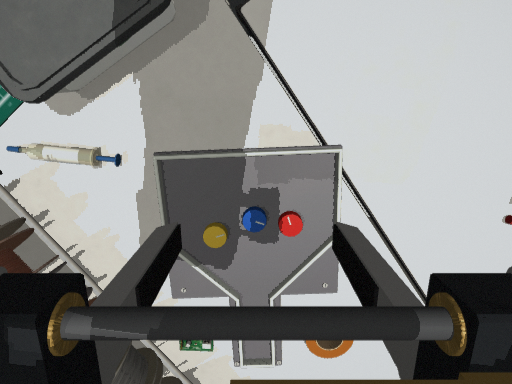

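View pics/w1.png

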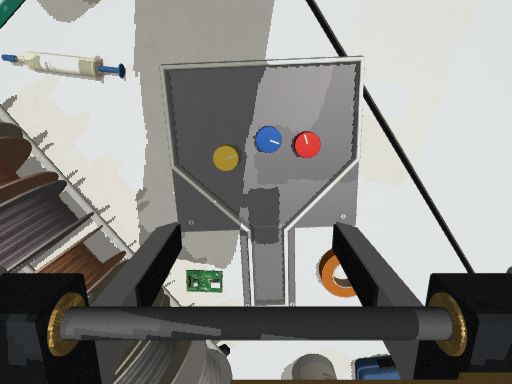

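w1 shows the whole apron: front wall corners near (162,65) and (363,57), gate edges near (248,231) and (285,229). Red is at (307,144), blue at (268,139) and yellow at (226,158). w0 shows red (290,224), blue (255,219) and yellow (215,236). I'll segment the knobs and enlarge the tray to get its corners.

```bash
cat >> h.py <<'E'
HS={"red":((0,150,90),(6,255,255)),"yellow":((18,130,90),(32,255,255)),"blue":((105,130,70),(125,255,255))}
def knob(c,n,near=None):
    h=cv2.cvtColor(c["color"],cv2.COLOR_BGR2HSV);lo,hi=HS[n];m=cv2.inRange(h,lo,hi)
    if n=="red": m|=cv2.inRange(h,(174,150,90),(180,255,255))
    m=cv2.morphologyEx(m,cv2.MORPH_CLOSE,np.ones((5,5)))
    k,_,st,ce=cv2.connectedComponentsWithStats(m);out=[]
    for i in range(1,k):
        if 60<st[i,4]<1500 and max(st[i,2:4])<1.5*min(st[i,2:4]): out.append((ce[i],st[i,4],st[i,2:4]))
    if near is not None: out.sort(key=lambda q:np.linalg.norm(q[0]-near))
    return out
E
python3 - <<'E'
from h import *
import pickle
np.set_printoptions(precision=4,suppress=True)
V=pickle.load(open("V.pkl","rb"))
N=[{"red":(290,224),"blue":(255,219),"yellow":(215,236)},{"red":(307,144),"blue":(268,139),"yellow":(226,158)}]
for n in HS:
    q=[knob(V[i],n,N[i][n])[0] for i in (0,1)]
    X,r=tri([(V[i],q[i][0]) for i in (0,1)]);print(n,[(a[0],a[1],a[2]) for a in q],X,r,[onz(V[i],q[i][0],.019)[0] for i in (0,1)])
cv2.imwrite("pics/crop1.png",cv2.resize(V[1]["color"][45:245,155:375],None,fx=3,fy=3,interpolation=cv2.INTER_CUBIC)[:600])
E
```

```text
red [(array([290.4391, 224.4276]), np.int32(435), array([24, 25], dtype=int32)), (array([306.9962, 144.3352]), np.int32(528), array([26, 27], dtype=int32))] [0.5149 0.0809 0.0183] 0.00010773369377268988 [array([0.5147, 0.0809, 0.019 ]), array([0.5149, 0.0806, 0.019 ])]
yellow [(array([214.4111, 236.2764]), np.int32(416), array([24, 24], dtype=int32)), (array([225.3314, 157.6763]), np.int32(519), array([26, 26], dtype=int32))] [ 0.5451 -0.0089  0.0199] 9.765352463036688e-06 [array([ 0.5455, -0.009 ,  0.019 ]), array([ 0.5453, -0.009 ,  0.019 ])]
blue [(array([253.8491, 220.3278]), np.int32(424), array([25, 22], dtype=int32)), (array([268.0206, 139.1257]), np.int32(533), array([26, 27], dtype=int32))] [0.5162 0.0358 0.0204] 2.8808840362433605e-05 [array([0.5168, 0.0358, 0.019 ]), array([0.5164, 0.0359, 0.019 ])]
```

View pics/crop1.png

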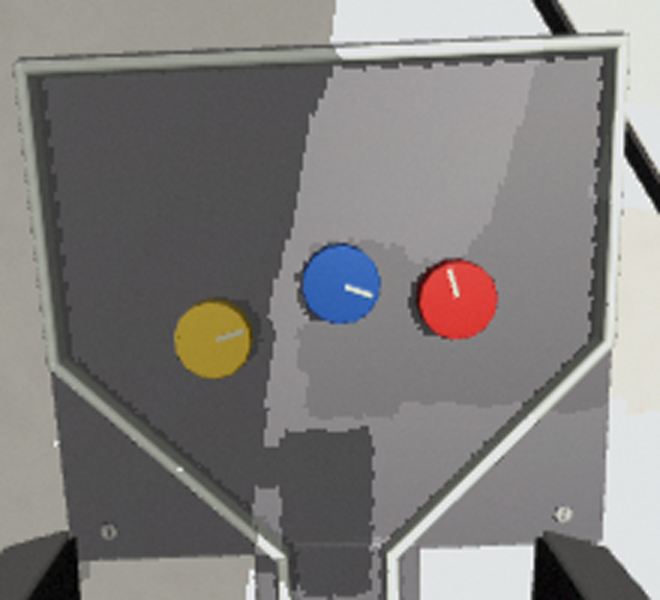

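The crop shows the inner wall-top corners: front (29,74) and (613,49), knees (63,359) and (604,338), gate (288,553) and (388,549). I'll fit the tray pose to these.

```bash
python3 - <<'E'
from h import *
import pickle
from scipy.optimize import least_squares
np.set_printoptions(precision=4,suppress=True)
V=pickle.load(open("V.pkl","rb"));c=V[1]
u=np.array([(29,74),(613,49),(63,359),(604,338),(288,553),(388,549)])/3+[155,45]
m=np.array([(-190,-105),(-190,105),(-85,-105),(-85,105),(0,-20),(0,20)])/1000
T=lambda p,m:np.c_[m@np.array([[np.cos(p[2]),np.sin(p[2])],[-np.sin(p[2]),np.cos(p[2])]])+p[:2],np.full(len(m),.018 if len(p)<4 else p[3])]
for p0 in ([.63,.057,.16],[.63,.057,.16,.018]):
    s=least_squares(lambda p:(proj(c,T(p,m))-u).ravel(),p0);print(s.x);print(s.fun.reshape(-1,2))
    if len(p0)==3:p=s.x
np.save("tray.npy",p)
K={"red":[.5149,.0808],"yellow":[.5453,-.009],"blue":[.5164,.0358]}
A=np.array([[np.cos(p[2]),-np.sin(p[2])],[np.sin(p[2]),np.cos(p[2])]])
for n in K: print(n,(np.array(K[n])-p[:2])@A)
# reproject in w0 for check, draw
im=V[0]["color"].copy()
for q in proj(V[0],T(p,m)): cv2.circle(im,tuple(int(round(t*1)) for t in q),1,(255,0,255),-1)
im=cv2.resize(im[140:380,140:360],None,fx=2.5,fy=2.5);cv2.imwrite("pics/chk.png",im)
E
```

```text
[0.6255 0.0548 0.2066]
[[-0.4653 -0.9001]
 [ 1.228  -1.3629]
 [-0.8958  0.6235]
 [-0.0805  0.1552]
 [ 0.507   1.1447]
 [-0.3582  1.2209]]
[0.6258 0.0549 0.2066 0.0145]
[[ 0.5648 -0.2312]
 [ 0.2539 -0.5999]
 [-0.0467  0.3345]
 [-0.9384 -0.0657]
 [ 0.6314  0.2937]
 [-0.5219  0.3799]]
red [-0.103   0.0481]
yellow [-0.0916 -0.046 ]
blue [-0.1107  0.0038]
```

View pics/chk.png

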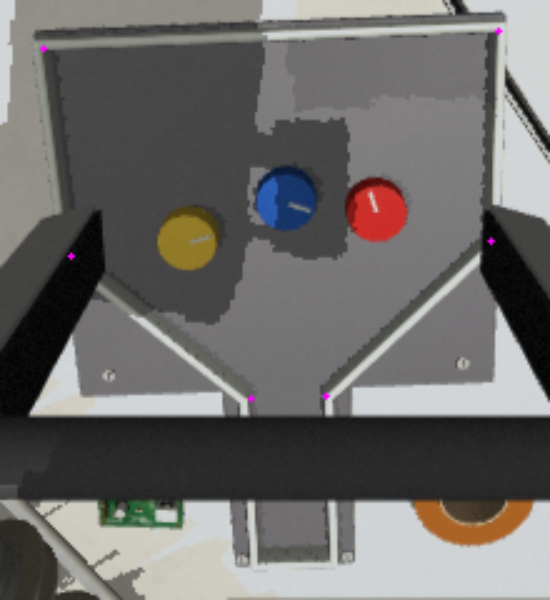

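The reprojection matches in w0, with the magenta dots on the wall corners. In tray mm, red is at (-103,48), blue (-111,4) and yellow (-92,-46). I'll push red with the knob nested between two nearly closed fingers, then straight through the gate.

```bash
cat >> h.py <<'E'
P=np.load("tray.npy")
A=np.array([[np.cos(P[2]),-np.sin(P[2])],[np.sin(P[2]),np.cos(P[2])]])
W=lambda q,z:np.r_[P[:2]+A@np.array(q)/1000,z]   # tray mm -> world
toT=lambda X:((np.array(X)[:2]-P[:2])@A)*1000
LOW,HIGH=.035,.08
def chk(t):
    o=ctrl.observe();print(t,round(o["clock"],1),toT(o["position"]).round(1),o["position"][2].round(4),"F",o["wrist_force"].round(1),"w",round(o["width"],3))
def push_knob(k,aim=(-27,0),end=1):
    k=np.array(k,float);d=np.array(aim)-k;d/=np.linalg.norm(d);ang=P[2]+np.arctan2(d[1],d[0])
    s=k-d*34
    ctrl.move_pose(W(s,HIGH),rot(ang));ctrl.set_gripper(.149,10)
    ctrl.movel(W(s,LOW),.08);chk("down")
    e=np.array(aim)-d*21.3
    ctrl.movel(W(e,LOW),.06);chk("pushed")
    ctrl.movel(W(e-d*12,LOW),.08);ctrl.set_gripper(.064)
    ctrl.movel(W((-64,0),LOW),.05,rot(P[2]))
    ctrl.movel(W((-45,0),LOW),.06);chk("aligned")
    ctrl.movel(W((end,0),LOW),.05);chk("in")
    ctrl.movel(W((-30,0),LOW),.1)
    ctrl.movel(W((-30,0),HIGH),.12);chk("up")
def look(name):
    ctrl.move_pose((.53,.03,.22),rot(P[2]));ctrl.dwell(.2);c=cam("wrist");cv2.imwrite(f"pics/{name}.png",c["color"])
    for n in HS:
        print(n,[toT(onz(c,q[0],.020)[0]).round(1) for q in knob(c,n) if abs(toT(onz(c,q[0],.02)[0])[1])<110 and -200<toT(onz(c,q[0],.02)[0])[0]<110])
E
python3 - <<'E'
from h import *
push_knob((-103,48))
look("a1")
chk("end")
E
```

```text
down 7.2 [-131.6   66.1] 0.0352 F [ 0.2  0.4 -0.3] w 0.151
pushed 9.0 [-45.1  11.5] 0.035 F [ 0.4  0.3 -0.7] w 0.15
aligned 10.9 [-45.1   0.1] 0.0348 F [ 0.6 -0.6 -0.6] w 0.065
in 11.9 [ 0.8 -0. ] 0.035 F [ 0.2 -0.4  0.8] w 0.062
up 12.9 [-30.   0.] 0.0797 F [-0.   0.1 -0.4] w 0.063
red []
yellow [array([-92. , -45.9])]
blue [array([-111.3,    3.9])]
end 13.8 [-98.6  -4.6] 0.2184 F [-0.3  0.3 -0.6] w 0.064
```

View pics/a1.png

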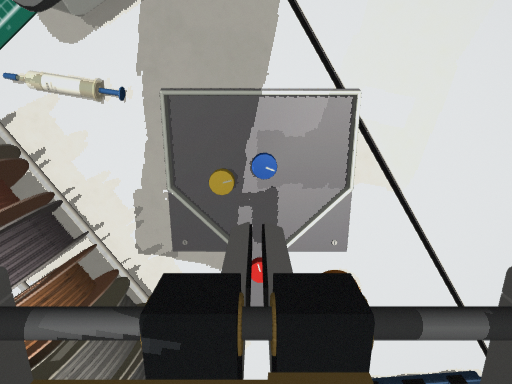

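Red sits in the slot at about (258,270), seen between the fingers. Yellow and blue have not moved. Next is yellow.

```bash
python3 - <<'E'
from h import *
push_knob((-92,-46))
ctrl.move_pose(W((-80,0),.2),rot(P[2]));ctrl.set_gripper(.9);look("a2")
chk("end");print(ctrl.observe()["joint_pos"])
E
```

```text
down 15.7 [-119.6  -65.7] 0.0352 F [ 0.3  0.4 -0.1] w 0.15
pushed 17.4 [-44.5 -12.4] 0.035 F [-0.5 -0.7  0.9] w 0.149
aligned 19.3 [-45.1  -0. ] 0.0348 F [-0.3 -0.9  1. ] w 0.065
in 20.3 [0.9 0. ] 0.035 F [-0.2  0.2 -0.9] w 0.063
up 21.3 [-30.    0.1] 0.0797 F [ 0.9  0.4 -0.2] w 0.067
red [array([53.5,  0.4])]
yellow [array([22.2,  0.2])]
blue [array([-111.3,    3.8])]
end 23.7 [-98.5  -4.5] 0.2193 F [-0.3 -0.2  0.2] w 0.9
[-1.21435495e-02  2.67410586e-01  1.58913381e+00  2.47030277e-05
  1.28603755e+00 -1.78968258e+00]
```

View pics/a2.png

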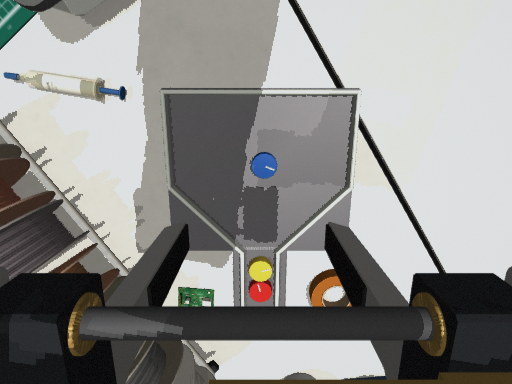

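Yellow (260,271) and red (260,291) are both in the slot, at x = 22 and 53 mm. Now blue.

```bash
python3 - <<'E'
from h import *
push_knob((-111.3,3.8),end=3)
ctrl.move_pose(W((-80,0),.2),rot(P[2]));ctrl.set_gripper(.9);look("a3")
chk("end")
E
```

```text
down 26.2 [-145.1    5.3] 0.0352 F [-0.3 -0.2 -0. ] w 0.149
pushed 27.9 [-48.4   0.9] 0.035 F [-0.1  0.   0.1] w 0.153
aligned 29.3 [-45.    0.1] 0.0348 F [-0.2 -0.1  0.7] w 0.068
in 30.4 [2.9 0. ] 0.035 F [0.8 0.2 0.1] w 0.064
up 31.5 [-30.   0.] 0.0797 F [ 0.3  0.6 -0.3] w 0.064
red []
yellow [array([55.3,  0.2])]
blue [array([24.4,  0.3])]
end 33.8 [-98.5  -4.5] 0.2193 F [-0.1 -0.1  0.5] w 0.904
```

View pics/a3.png

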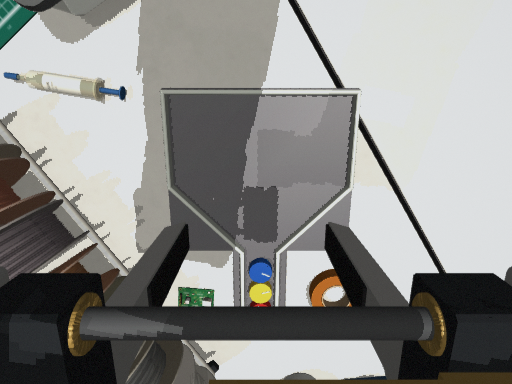

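Blue (260,271), yellow (260,293) and red (behind the bar) are lined up in the slot. Blue's rear edge is about 9 mm past the gate, and the other items have not moved. I'm handing in the job.

```bash
python3 -c "
from workcell import ctrl
print(ctrl.job_done())"
```

```text
the job is handed in; nothing more can be done
None
```

The red, yellow and blue knobs were pushed in that order through the gate and fully into the slot, nothing else that the camera could see moved, and the job was handed in at about 34 s.

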